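Make up the parts kits for two boards waiting for repair

TASK

Make up the two repair kits from the stock at the left, on the blue mat and along its front edge: the job tray with the brown display board gets the big blue capacitor and the finned heat sink, the job tray with the small green board gets the slim black capacitor and the white-lidded flux jar. Stand each part upright in the cut-out made for it, down on the floor of the recess, and let go. The blue-lidded grease pot and the red-lidded screw tin belong to no kit: leave them standing where they are.

Things in the scene. Friction and masses are not known exactly. Their poses are not given: they have to be found in the camera images.
- blue_cap_mid (a point): Big blue capacitor, cylinder 35 mm in diameter, 50 mm tall. Point: on its axis, half-way up; z up. Loose, upright, left of the microscope, on the bench between the blue mat and the front edge; its place varies. Grip its upper part, fingertips over 10 mm above its underside: fingers do not fit into the recess.
- black_cap_mid (a point): Slim black capacitor, cylinder 25 mm in diameter, 41 mm tall. Point: on its axis, half-way up; z up. Loose, upright, left of the microscope, on the bench between the blue mat and the front edge; its place varies. Grip its upper part, fingertips over 10 mm above its underside: fingers do not fit into the recess.
- sink_mid (a point): Bare aluminium heat sink, fins up, 38 mm (its x) by 50 mm (its y), 29 mm tall. Point: its centre, half-way up; z up. Its y lies within 0.7 rad of world x. Loose, upright, on the front part of the blue mat (2.5 mm thick) left of the microscope; its place varies. Take it across the 38 mm. Grip its upper part, fingertips over 10 mm above its underside: fingers do not fit into the recess.
- flux_mid (a point): Flux jar, cream with a blue band and a white lid, 46 mm in diameter, 36 mm tall. Point: on its axis, half-way up; z up. Loose, upright, on the front part of the blue mat (2.5 mm thick) left of the microscope; its place varies. Grip its upper part, fingertips over 10 mm above its underside: fingers do not fit into the recess.
- tray_brown: Blue job tray with the brown display board fixed in its far end (x 21 to 111 mm, 31 mm high), 250 x 90 mm, 11 mm high, fixed, yaw within 0.12; right of the microscope. Origin: underside centre; x lengthwise towards the board, z up. Recesses, on the line y = 0, 8 mm deep, floor 3 mm above its underside: round, 51 mm in diameter, at x = -87.5 mm for the blue capacitor; rectangular, 66 (x) by 54 (y) mm, at x = -21 mm for the heat sink, its 50 mm side along x.
- tray_green: White job tray with the small green board fixed in its far end (x 33 to 99 mm, 28 mm high), 250 x 90 mm, 11 mm high, fixed, yaw within 0.12; right of the microscope. Origin: underside centre; x lengthwise towards the board, z up. Recesses, on the line y = 0, 8 mm deep, floor 3 mm above its underside: round, 62 mm in diameter, at x = -82 mm for the flux jar; round, 41 mm in diameter, at x = -8 mm for the black capacitor. The trays lie side by side, either one left.
- pot_mid (a point): Grease pot with a blue lid, 40 mm in diameter, 40 mm tall. Point: on its axis, half-way up; z up. Loose, upright, left of the microscope, on the bench between the blue mat and the front edge; its place varies. Not to be moved.
- tin_mid (a point): Flat round screw tin with a red lid, 60 mm in diameter, 32 mm tall, loose, farther back on the blue mat. Point: on its axis, half-way up; z up. Not to be moved.
- microscope: Fixed stereo microscope between stock and trays: foot 333 (x) by 250 (y) mm, 20 mm high; head to 0.49 m, eyepieces reach 0.13 m to -x of the origin. Origin: underside centre of the foot. Carry parts round its front, about 0.43 m from the base axis, some 0.15 m up (the vice there is 60 mm high).
Not all that is in view belongs to the job. What is shaped like the part that bears blue_cap_mid but pink is not meant.

How it is judged:
At the end, for the whole second after the job is handed in: Blue capacitor and heat sink in their recesses of the brown board's tray, flux jar and black capacitor in those of the green board's tray: each centre within 12 mm of the recess centre along and across the tray, underside within 4 mm of its floor, upright within 0.15 rad (x of blue_cap_mid in the frame of tray_brown between -0.0995 and -0.0755 m and y of blue_cap_mid in the frame of tray_brown between -0.012 and 0.012 m and z of blue_cap_mid in the frame of tray_brown below 0.032 m and angle between each of blue_cap_mid, sink_mid, flux_mid, black_cap_mid's own z axis and vertical below 0.15 rad and x of sink_mid in the frame of tray_brown between -0.033 and -0.009 m and y of sink_mid in the frame of tray_brown between -0.012 and 0.012 m and z of sink_mid in the frame of tray_brown below 0.0215 m and x of flux_mid in the frame of tray_green between -0.094 and -0.07 m and y of flux_mid in the frame of tray_green between -0.012 and 0.012 m and z of flux_mid in the frame of tray_green below 0.025 m and x of black_cap_mid in the frame of tray_green between -0.02 and 0.004 m and y of black_cap_mid in the frame of tray_green between -0.012 and 0.012 m and z of black_cap_mid in the frame of tray_green below 0.0275 m); the robot touches nothing.
It fails at once if the grease pot is shoved more than 25 mm, lifted or tipped (distance of pot_mid from where it was at the start of the episode above 0.025 m or angle between pot_mid's own z axis and vertical above 0.35 rad).
It fails at once if the screw tin is shoved more than 25 mm, lifted or tipped (distance of tin_mid from where it was at the start of the episode above 0.025 m or angle between tin_mid's own z axis and vertical above 0.35 rad).
It also fails if it takes over 141 s, if anything falls off the work surface, if the arm or the gripper's body presses on something with over 40 N, if the wrist force passes 120 N, or if a joint passes its speed limit or range.

ROBOT

A 6-joint arm with a two-finger parallel gripper is mounted at the origin on a cart in front of the work surface, level with it; the furniture and walls round the work are solid. World frame = base frame: x ahead of the robot, y to its left, z up, the work surface at z = 0. Lengths are in m, angles in rad, forces in N, time in s.
With the tool pointing down it reaches from about 0.375 to 0.925 m from the base axis. Payload 5.7 kg.
Tool frame: the origin (TCP) lies at the centre of the arm's flange, where the gripper is bolted on; the fingertips stand 182 mm ahead of it and the grasp point (between the pads) lies 163 mm ahead of it; z points along the fingers, y is the line along which they close (so a half turn about z gives the same grasp; the last joint's range is limited). The gripper opens to 88 mm and grips with 3 to 60 N. Pads are 20 mm wide; open, the fingers measure 115 mm over their backs; the gripper's body (75 mm by 178 mm) begins 61 mm behind the grasp point.
Start: joints at [-1.409, 0.359, 1.51, -0, 1.272, -0.115], TCP at [0.164, -0.577, 0.405] pointing down, gripper open.
Joint ranges: [-2.97, 2.97], [-1.01, 2.36], [0.21, 2.38], [-0.96, 4.11], [0.2, 2.71], [-2.98, 2.98]. Speed limits (rad/s): [2.39, 2.39, 3.14, 3.14, 3.14, 3.14].

INTERFACE

Orientations are given as a unit quaternion [w, x, y, z].
In Python, from bench import get_obs, optics, ticket gives the robot as it stands.
- The arm moves only by the tool apply_moves, never from a script. Its argument "rows" is one flat list of numbers, 6 for each row, row after row: the shift along the tool's x, y, z in mm, then the turn, a rotation vector about the tool's x, y, z in rad. In form: [dx, dy, dz, ax, ay, az, dx, dy, dz, ax, ay, az, ...]. A call has 1 to 5 rows; each row shifts and turns the commanded pose from where the row before left it, along the tool's axes as they then stand; what a row does not reach is not made up. A row lasts 1/10 s, in which the tool goes at most 50 mm and 8.59 degrees, less where a joint would pass 70% of its speed; a pose out of reach is approached as far as the arm can. A call with a gripper value outside its range is refused whole. "gripper" is the finger opening in mm, from 0 to 87.8, set as the call begins (left out, the last holds). The fingers move at their own pace and stop on an object; "squeeze" is the grip in N (left out, the last holds). Time passes only in rows, so rows that do not move let the fingers close. It gives the time, the measured TCP pose, the force, the opening and the grip force at its end, in the units of the state.
- get_obs(): the state, without advancing time (a new reading comes with each control period).
- optics.camera(name): name is "scene" or "top" or "wrist"; returns a dict with "color" (400x640x3 uint8, red, green, blue), "camera_matrix" (3x3 intrinsics, pixels), "R" (3x3) and "t" (3): a world point X has camera coordinates R X + t. Camera axes: x right, y down, z forward; pixel columns grow to the right and rows downward; lengths in m; the calibration is good to about 2 mm. A picture is of the moment at which its call begins. There is no depth.
- ticket.sign_off(): hands the job in; it is judged then, once.
The state is a dict: "clock": time; "qpos": joint angles; "joint_velocities": joint speeds; "effort": joint torques, N m; "ee_pos": TCP position; "tcp_rot": TCP orientation; "ft_force": force on the tool from outside, world axes, zero at the start; "torque": the same for the moment, N m; "opening": finger opening in m; "grasp_force": force on a finger pad.
Only numpy, scipy, OpenCV 4.12 (cv2) and the standard library are available. Lean on these libraries where they do the work, as an engineer would, in place of code of your own. Each camera call takes 0.05 s, during which the arm holds its last target. There are 200 camera calls.

## Working session

There is one attempt and no reset: what is moved stays moved. The work goes in short steps, Python scripts to look and compute and a tool call to move; the robot and the scene stay as the last step left them, time stands still between calls to the robot, and variables do not carry over. Pictures are saved under pics/ and viewed, at most 14 in all, crops included, and the job is handed in when it is done.

Besides the shell and the picture viewer there is one more tool, called by a JSON object that holds its "fn" and its "kwargs". apply_moves: Moves the arm, as the interface text tells. Its arguments: {"type":"object","properties":{"rows":{"type":"array"},"gripper":{"type":"number"},"squeeze":{"type":"number"}},"required":["rows"]}

```bash
mkdir -p pics; ls; python3 - <<'E'
from bench import get_obs, optics
import cv2
for n in ["scene","top","wrist"]:
    c=optics.camera(n); cv2.imwrite(f"pics/{n}0.png",c["color"][:,:,::-1]); print(n,c["camera_matrix"].tolist(),c["R"].tolist(),c["t"].tolist())
o=get_obs();print(o)
E
```

```text
pics
scene [[393.11847879522406, 0.0, 315.2370482348965], [0.0, 393.11847879522406, 201.98082507024654], [0.0, 0.0, 1.0]] [[-0.812660560327204, -0.5824559852203617, -0.018106324023752587], [-0.3885077480894849, 0.5646929861308231, -0.7281370482876774], [0.43433229601667034, -0.5846938144838137, -0.6851923817011214]] [0.5095525814534728, 0.23473546007463839, 0.9202419393366652]
top [[373.024348930397, 0.0, 316.40447197092624], [0.0, 373.024348930397, 202.28149600133702], [0.0, 0.0, 1.0]] [[-0.02432970486872078, -0.9992947780715523, -0.028600908725563465], [-0.9889024705345649, 0.028251223111975147, -0.14585531242745803], [0.14656046271636472, 0.02473489259334816, -0.9888924187477425]] [0.05906209546559914, 0.5803446234935312, 1.1598504409961332]
wrist [[311.68955136064693, 0.0, 317.0229963880981], [0.0, 311.68955136064693, 202.8843445152495], [0.0, 0.0, 1.0]] [[0.27311277031379555, -0.9619812402756147, -0.0012280265945007341], [-0.9221506248761627, -0.26216770304739, 0.28444036373088993], [-0.2739482427978494, -0.07655187023612348, -0.9586929495053798]] [-0.5991255947917341, -0.03482498980761503, 0.3908312657959226]
{'clock': 0.15, 'qpos': array([-1.40912311e+00,  3.59350462e-01,  1.51118049e+00, -1.41045600e-05,
        1.27247532e+00, -1.15114403e-01]), 'joint_velocities': array([ 0.00168281, -0.00150948, -0.00370505,  0.00017343,  0.00074508,
       -0.00160599]), 'effort': array([-2.70837739e-05, -5.15758753e+01, -2.71007609e+01,  6.74867956e-02,
        3.06648889e-02, -8.32971136e-05]), 'ee_pos': array([ 0.1638983 , -0.57690092,  0.40399728]), 'tcp_rot': array([-7.06464581e-04,  9.90438318e-01,  1.37954484e-01, -2.31901979e-05]), 'ft_force': array([0.27468768, 0.73340403, 0.54180863]), 'torque': array([ 0.0190444 ,  0.05894386, -0.02941055]), 'grasp_force': 0.0, 'opening': 0.0874755954693716}
```

View pics/top0.png

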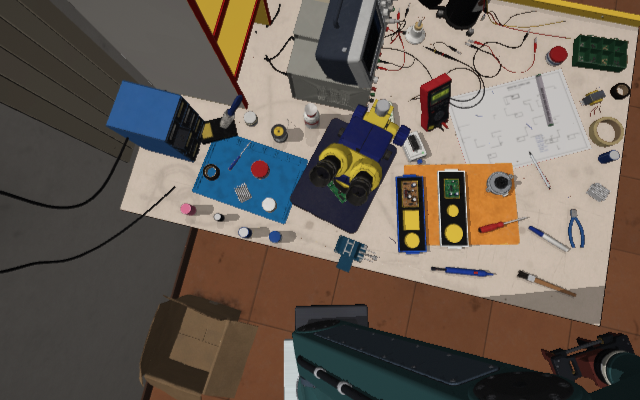

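View pics/scene0.png

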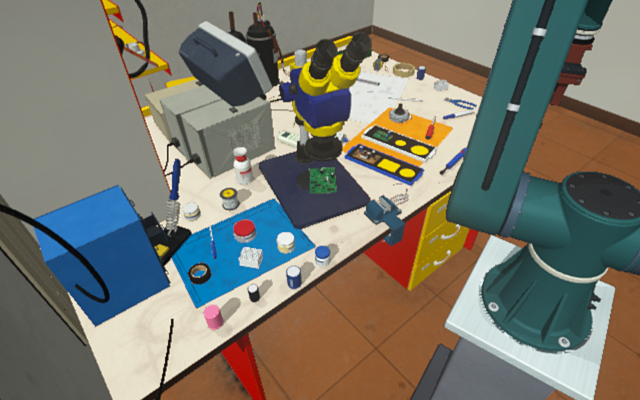

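View pics/wrist0.png

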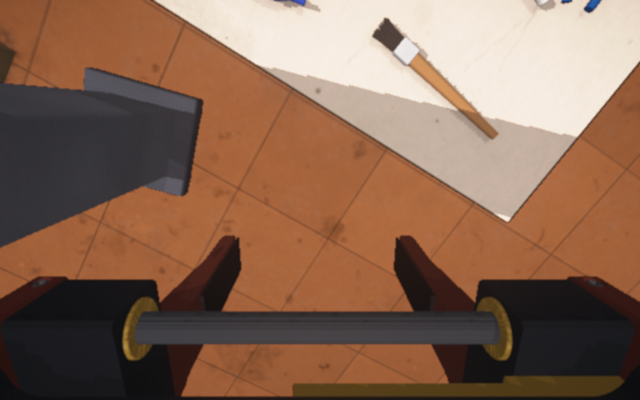

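Top view, stock: pink decoy (187,209), black cap (219,217), blue cap candidate (245,232), blue-lidded pot (276,237), sink (243,191), flux (268,205), tin (260,170). Trays: brown at (411,213), green at (453,207). The blue cap and the pot are similar, so I'll enlarge both areas.

```bash
python3 - <<'E'
import cv2
t=cv2.imread("pics/top0.png");s=cv2.imread("pics/scene0.png")
cv2.imwrite("pics/c1.png",cv2.resize(t[150:250,170:300],None,fx=6,fy=6,interpolation=cv2.INTER_CUBIC))
cv2.imwrite("pics/c2.png",cv2.resize(t[165:260,385:480],None,fx=6,fy=6,interpolation=cv2.INTER_CUBIC))
cv2.imwrite("pics/c3.png",cv2.resize(s[215:335,170:340],None,fx=4.5,fy=4.5,interpolation=cv2.INTER_CUBIC))
E
```

```text
(no output)
```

View pics/c1.png

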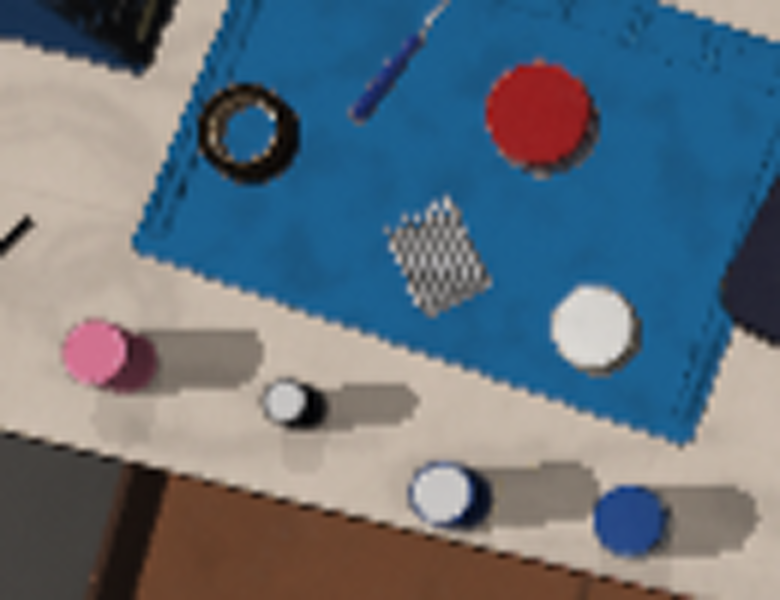

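View pics/c2.png

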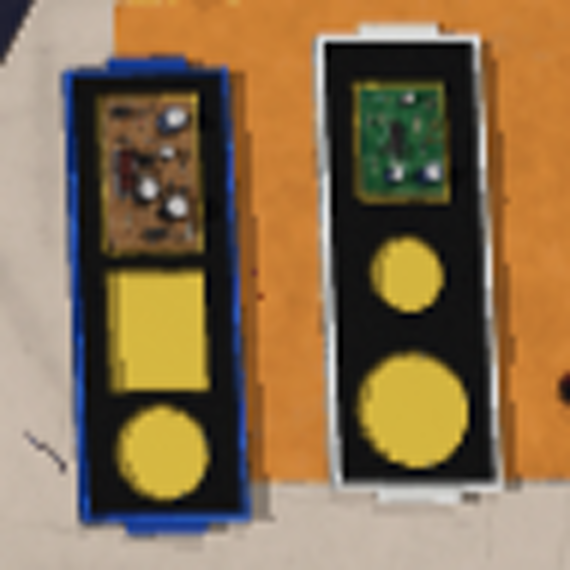

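View pics/c3.png

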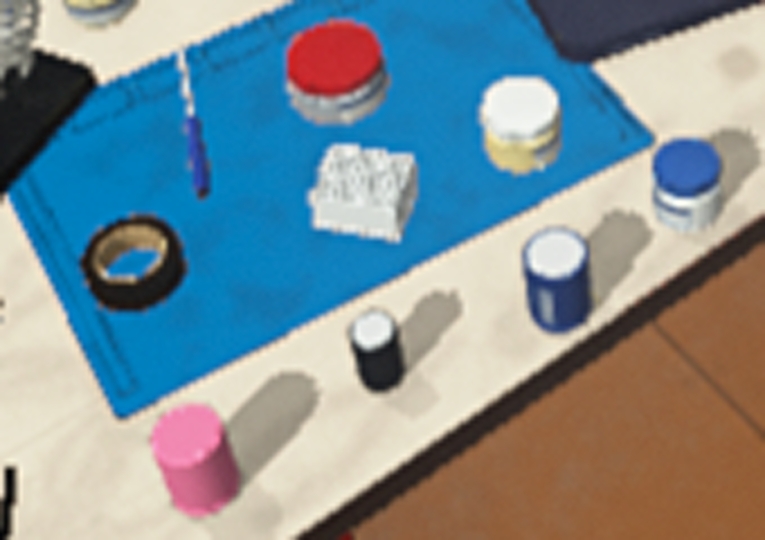

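Blue cap = light-topped blue cylinder, top crop (443,494), scene crop (556,280). The item at (631,520) is the white-bodied, blue-lidded pot; the pink one is at (97,352). Brown tray is the left one, green the right one. Now positions.

```bash
cat > h.py <<'E'
import numpy as np
from bench import get_obs, optics
from scipy.spatial.transform import Rotation as Ro
def ray(c,uv,z):
    K,R,t=[np.array(c[k]) for k in("camera_matrix","R","t")]
    d=R.T@np.linalg.solve(K,[uv[0],uv[1],1]);o=-R.T@t
    return (o+d*(z-o[2])/d[2])
def rel(xyz_tip,yaw,ob=None):
    """rows numbers: shift in tool axes (mm) and turn about z to reach grasp point xyz, finger closing axis at yaw"""
    o=ob or get_obs();q=o["tcp_rot"];R=Ro.from_quat([q[1],q[2],q[3],q[0]])
    return R
E
python3 - <<'E'
from h import *
T=optics.camera("top");S=optics.camera("scene")
f=lambda u,v,x0,y0,k:((u+.5)/k-.5+x0,(v+.5)/k-.5+y0)
P=dict(black=((287,401),(375,328),.041),blue=((442,493),(556,252),.05),flux=((593,327),(521,105),.0385),pot=((631,520),(687,165),.04),tin=((540,113),(335,57),.0345),sink=((440,258),(365,172),.0315))
for n,(a,b,z) in P.items(): print(n,ray(T,f(*a,170,150,6),z)[:2].round(4),ray(S,f(*b,170,215,4.5),z)[:2].round(4))
c=[ray(T,f(*p,170,150,6),.0315)[:2] for p in((388,235),(448,200),(490,283),(432,315))]
print("sink",np.round(c,4).tolist(),np.mean(c,0)); 
for e in range(4):
    d=c[(e+1)%4]-c[e];print(np.linalg.norm(d).round(4),np.arctan2(d[1],d[0]).round(3))
for n,cs,rec in (("brown",((65,73),(228,70),(247,520),(83,522)),(-.0875,-.021)),("green",((316,38),(480,36),(500,488),(335,488)),(-.082,-.008))):
    q=np.array([ray(T,f(*p,385,165,6),.011)[:2] for p in cs]);m=q.mean(0);d=(q[0]+q[1]-q[2]-q[3])/2
    L=np.linalg.norm(d);yaw=np.arctan2(d[1],d[0]);print(n,m.round(4),"L",L.round(4),"W",np.linalg.norm(q[0]-q[1]).round(4),"yaw",yaw.round(3),[(m+r*d/L).round(4).tolist() for r in rec])
for p,z in(((163,452),.003),((157,330),.003),((413,410),.003),((408,274),.003)): print(ray(T,f(*p,385,165,6),z)[:2].round(4))
print(ray(T,(343,250),.05),Ro.from_quat([.990438,.13795,0,0]).as_matrix().round(3).tolist())
E
```

```text
black [0.545  0.3655] [0.5438 0.364 ]
blue [0.4924 0.2791] [0.492  0.2772]
flux [0.581  0.1999] [0.5794 0.1993]
pot [0.4761 0.1798] [0.4737 0.1821]
tin [0.7016 0.2292] [0.6983 0.2306]
sink [0.6226 0.2849] [0.6249 0.2847]
sink [[0.6363, 0.3137], [0.6549, 0.2807], [0.6079, 0.2574], [0.5911, 0.2892]] [0.62255422 0.28523844]
0.0379 -1.058
0.0524 -2.681
0.036 2.056
0.0514 0.498
brown [ 0.5409 -0.2628] L 0.2469 W 0.0897 yaw -0.02 [[0.4534, -0.261], [0.5199, -0.2624]]
green [ 0.5556 -0.4004] L 0.248 W 0.0899 yaw -0.035 [[0.4737, -0.3975], [0.5476, -0.4001]]
[ 0.4547 -0.2633]
[ 0.5213 -0.2642]
[ 0.474  -0.3996]
[ 0.5484 -0.4027]
[ 0.42682771 -0.03634278  0.05      ] [[0.962, 0.273, 0.0], [0.273, -0.962, 0.0], [0.0, 0.0, -1.0]]
```

Positions agree to about 2 mm between cameras. Plan: square the tool to world (x = world x, y = −world y, z = down), go round the front, and take the sink first.

{"fn": "apply_moves", "kwargs": {"rows": [0,0,0,0,0,0.1384,0,0,0,0,0,0.1384,22,-39,4,0,0,0,22,-39,4,0,0,0,22,-39,4,0,0,0], "gripper": 70, "squeeze": 20}}

```text
clock: 0.75
ee_pos: [0.2303, -0.4589, 0.3923]
tcp_rot: [-0.0, 1.0, -0.001, 0.0]
ft_force: [1.1, -0.5, 0.7]
opening: 0.0702
grasp_force: 0.0
```

{"fn": "apply_moves", "kwargs": {"rows": [22,-39,4,0,0,0,22,-39,4,0,0,0,22,-39,4,0,0,0,22,-39,4,0,0,0,22,-39,4,0,0,0]}}

```text
clock: 1.25
ee_pos: [0.3405, -0.2635, 0.3727]
tcp_rot: [0.0, 1.0, -0.0, 0.0]
ft_force: [1.4, -0.1, -0.5]
opening: 0.0699
grasp_force: 0.0
```

{"fn": "apply_moves", "kwargs": {"rows": [22,-39,4,0,0,0,22,-39,4,0,0,0,22,-39,4,0,0,0,4,-48,0,0,0,0,4,-48,0,0,0,0]}}

```text
clock: 1.75
ee_pos: [0.4144, -0.0505, 0.3607]
tcp_rot: [-0.0, 1.0, -0.0, 0.0]
ft_force: [0.5, -0.0, -0.2]
opening: 0.0702
grasp_force: 0.0
```

{"fn": "apply_moves", "kwargs": {"rows": [4,-48,0,0,0,0,4,-48,0,0,0,0,8,-40,5,0,0,0,8,-40,5,0,0,0,8,-40,5,0,0,0]}}

```text
clock: 2.25
ee_pos: [0.4459, 0.1658, 0.3457]
tcp_rot: [-0.0, 1.0, 0.0, 0.0]
ft_force: [0.4, -0.5, -0.6]
opening: 0.07
grasp_force: 0.0
```

{"fn": "apply_moves", "kwargs": {"rows": [8,-40,5,0,0,0,42,-20,12,0,0,0,42,-20,12,0,0,0,42,-20,12,0,0,0,42,-20,12,0,0,0]}}

```text
clock: 2.75
ee_pos: [0.6234, 0.285, 0.292]
tcp_rot: [-0.0, 1.0, 0.0, -0.0]
ft_force: [0.1, 0.1, -0.0]
opening: 0.0702
grasp_force: 0.0
```

{"fn": "apply_moves", "kwargs": {"rows": [0,0,0,0,0,-0.12,0,0,0,0,0,-0.12,0,0,0,0,0,-0.12,0,0,0,0,0,-0.13,0,0,0,0,0,0]}}

```text
clock: 3.25
ee_pos: [0.6219, 0.2839, 0.2924]
tcp_rot: [-0.0, 0.97, 0.243, -0.0]
ft_force: [-0.2, 0.1, 0.0]
opening: 0.0699
grasp_force: 0.0
```

```bash
python3 - <<'E'
from h import *; import cv2
c=optics.camera("wrist"); cv2.imwrite("pics/w1.png",c["color"][:,:,::-1])
K,R,t=[np.array(c[k]) for k in("camera_matrix","R","t")]
p=get_obs()["ee_pos"];g=K@(R@[p[0],p[1],.0315]+t);print(g/g[2])
E
```

```text
[317.17998978 210.00956099   1.        ]
```

View pics/w1.png

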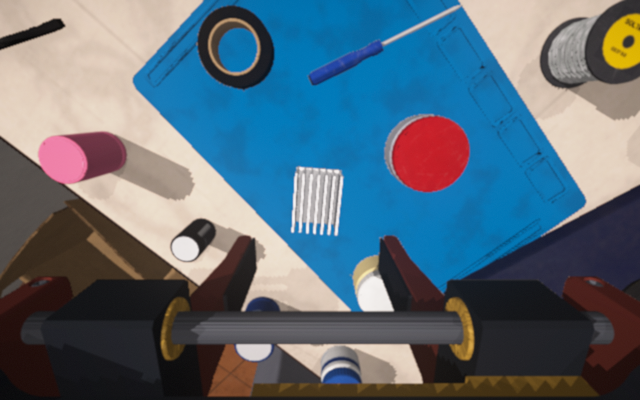

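The wrist view shows the sink centred at about (317,201), with the grip axis at (317,210). I'll shift 4 mm along tool x, then descend and grip.

{"fn": "apply_moves", "kwargs": {"rows": [4,0,30,0,0,0,0,0,30,0,0,0,0,0,20,0,0,0,0,0,14,0,0,0,0,0,0,0,0,0]}}

```text
clock: 3.8
ee_pos: [0.6246, 0.2854, 0.1966]
tcp_rot: [0.0, 0.97, 0.242, -0.002]
ft_force: [-0.4, 0.3, 0.3]
opening: 0.0699
grasp_force: 0.0
```

{"fn": "apply_moves", "kwargs": {"rows": [0,0,0,0,0,0,0,0,0,0,0,0,0,0,0,0,0,0,0,0,0,0,0,0,0,0,0,0,0,0], "gripper": 10}}

```text
clock: 4.3
ee_pos: [0.6258, 0.2859, 0.1996]
tcp_rot: [-0.0, 0.97, 0.242, 0.001]
ft_force: [-1.2, 0.5, 4.5]
opening: 0.0392
grasp_force: 19.5
```

{"fn": "apply_moves", "kwargs": {"rows": [0,0,0,0,0,0,0,0,0,0,0,0,0,0,-20,0,0,0,0,0,-40,0,0,0,0,0,-40,0,0,0]}}

```text
clock: 4.8
ee_pos: [0.6249, 0.2855, 0.2985]
tcp_rot: [0.0, 0.97, 0.243, -0.002]
ft_force: [0.6, 0.4, 0.4]
opening: 0.0387
grasp_force: 19.5
```

{"fn": "apply_moves", "kwargs": {"rows": [0,0,-11,0,0,0.1225,0,0,-11,0,0,0.1225,0,0,-11,0,0,0.1225,0,0,-11,0,0,0.1225,-43,20,0,0,0,0]}}

```text
clock: 5.3
ee_pos: [0.587, 0.2672, 0.3446]
tcp_rot: [-0.002, 1.0, -0.002, 0.005]
ft_force: [-0.0, -0.2, -0.8]
opening: 0.0392
grasp_force: 19.5
```

{"fn": "apply_moves", "kwargs": {"rows": [-43,20,0,0,0,0,-43,20,0,0,0,0,-43,22,0,0,0,0,-8,40,0,0,0,0,-8,40,0,0,0,0]}}

```text
clock: 5.8
ee_pos: [0.4355, 0.1231, 0.3426]
tcp_rot: [0.0, 1.0, 0.001, -0.0]
ft_force: [1.9, -1.1, -0.5]
opening: 0.0389
grasp_force: 19.5
```

{"fn": "apply_moves", "kwargs": {"rows": [-8,40,0,0,0,0,-8,40,0,0,0,0,-3,48,0,0,0,0,-3,48,0,0,0,0,-3,48,0,0,0,0]}}

```text
clock: 6.3
ee_pos: [0.4118, -0.1019, 0.3428]
tcp_rot: [-0.0, 1.0, 0.0, 0.0]
ft_force: [1.3, 0.3, -0.4]
opening: 0.0392
grasp_force: 19.5
```

{"fn": "apply_moves", "kwargs": {"rows": [-3,48,0,0,0,0,28,29,9,0,0,0,28,29,9,0,0,0,28,29,9,0,0,0,26,27,9,0,0,0.02]}}

```text
clock: 6.8
ee_pos: [0.5203, -0.2639, 0.3061]
tcp_rot: [-0.0, 1.0, -0.011, 0.0]
ft_force: [0.2, 0.6, -0.2]
opening: 0.0389
grasp_force: 19.5
```

{"fn": "apply_moves", "kwargs": {"rows": [0,0,0,0,0,0,0,0,0,0,0,0]}}

```text
clock: 7.0
ee_pos: [0.5193, -0.2624, 0.3058]
tcp_rot: [-0.001, 1.0, -0.01, -0.001]
ft_force: [0.1, -0.6, -0.2]
opening: 0.0392
grasp_force: 19.5
```

```bash
python3 - <<'E'
from h import *; import cv2
c=optics.camera("wrist"); cv2.imwrite("pics/w2.png",c["color"][:,:,::-1])
K,R,t=[np.array(c[k]) for k in("camera_matrix","R","t")]
for X in((.4538,-.2615,.003),(.5203,-.2627,.003),(.4738,-.398,.003),(.5478,-.4005,.003)):
    g=K@(R@X+t);print((g/g[2]).round(1))
E
```

```text
[317.6 259.1   1. ]
[317.5 194.9   1. ]
[456.6 238.    1. ]
[468.1 162.8   1. ]
```

View pics/w2.png

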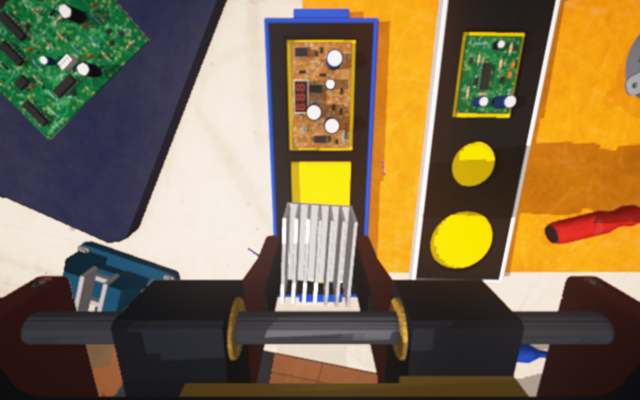

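The recesses appear 3–5 px right of prediction: sink recess centre (321,~195), flux (462,240), black (473,164). I'll shift all tray targets about 2 mm towards −y and place the sink.

{"fn": "apply_moves", "kwargs": {"rows": [0,2,40,0,0,0,0,0,35,0,0,0,0,0,20,0,0,0,0,0,0,0,0,0,0,0,5,0,0,0]}}

```text
clock: 7.55
ee_pos: [0.5193, -0.2636, 0.2077]
tcp_rot: [0.0, 1.0, -0.01, 0.0]
ft_force: [0.2, -0.3, 0.6]
opening: 0.0392
grasp_force: 19.5
```

{"fn": "apply_moves", "kwargs": {"rows": [0,0,3,0,0,0,0,0,0,0,0,0,0,0,0,0,0,0]}}

```text
clock: 7.85
ee_pos: [0.5197, -0.2644, 0.2046]
tcp_rot: [0.0, 1.0, -0.01, 0.001]
ft_force: [0.3, -0.8, -0.9]
opening: 0.0389
grasp_force: 19.5
```

{"fn": "apply_moves", "kwargs": {"rows": [0,0,3,0,0,0,0,0,0,0,0,0,0,0,0,0,0,0]}}

```text
clock: 8.15
ee_pos: [0.52, -0.2646, 0.2014]
tcp_rot: [0.0, 1.0, -0.01, 0.001]
ft_force: [0.8, -0.5, 6.4]
opening: 0.039
grasp_force: 19.7
```

{"fn": "apply_moves", "kwargs": {"rows": [0,0,1,0,0,0,0,0,0,0,0,0]}}

```text
clock: 8.35
ee_pos: [0.52, -0.2646, 0.2013]
tcp_rot: [0.001, 1.0, -0.01, 0.001]
ft_force: [-2.3, 1.4, 15.5]
opening: 0.0391
grasp_force: 19.8
```

{"fn": "apply_moves", "kwargs": {"rows": [0,0,0,0,0,0,0,0,0,0,0,0,0,0,0,0,0,0,0,0,-40,0,0,-0.02,0,0,-50,0,0,0], "gripper": 70}}

```text
clock: 8.85
ee_pos: [0.5183, -0.2636, 0.2879]
tcp_rot: [-0.002, 1.0, 0.0, -0.003]
ft_force: [0.4, -0.5, 0.7]
opening: 0.0694
grasp_force: 0.0
```

{"fn": "apply_moves", "kwargs": {"rows": [0,0,-48,0,0,0,-28,-29,0,0,0,0,-28,-29,0,0,0,0,-28,-29,0,0,0,0,-28,-29,0,0,0,0]}}

```text
clock: 9.35
ee_pos: [0.4061, -0.1472, 0.3374]
tcp_rot: [-0.0, 1.0, -0.0, -0.0]
ft_force: [0.2, 0.1, 0.4]
opening: 0.0699
grasp_force: 0.0
```

{"fn": "apply_moves", "kwargs": {"rows": [3,-48,0,0,0,0,3,-48,0,0,0,0,3,-48,0,0,0,0,3,-48,0,0,0,0,12,-39,8,0,0,0]}}

```text
clock: 9.85
ee_pos: [0.4305, 0.085, 0.3301]
tcp_rot: [-0.0, 1.0, 0.0, 0.0]
ft_force: [0.6, -0.9, -1.7]
opening: 0.0703
grasp_force: 0.0
```

{"fn": "apply_moves", "kwargs": {"rows": [12,-39,8,0,0,0,12,-39,8,0,0,0,12,-39,8,0,0,0,12,-39,8,0,0,0,12,-39,8,0,0,0]}}

```text
clock: 10.35
ee_pos: [0.4915, 0.2795, 0.2889]
tcp_rot: [0.0, 1.0, 0.0, -0.0]
ft_force: [1.3, 0.1, 0.0]
opening: 0.0704
grasp_force: 0.0
```

{"fn": "apply_moves", "kwargs": {"rows": [0,0,0,0,0,0,0,0,0,0,0,0]}}

```text
clock: 10.55
ee_pos: [0.4911, 0.2782, 0.2889]
tcp_rot: [0.0, 1.0, 0.001, -0.001]
ft_force: [-1.2, -0.6, 0.3]
opening: 0.0703
grasp_force: 0.0
```

{"fn": "apply_moves", "kwargs": {"rows": [1,0,35,0,0,0,0,0,30,0,0,0,0,0,20,0,0,0,0,0,0,0,0,0,0,0,0,0,0,0]}}

```text
clock: 11.05
ee_pos: [0.4923, 0.2767, 0.2051]
tcp_rot: [0.0, 1.0, -0.001, -0.0]
ft_force: [1.2, -0.8, 0.0]
opening: 0.0698
grasp_force: 0.0
```

{"fn": "apply_moves", "kwargs": {"rows": [0,0,0,0,0,0,0,0,0,0,0,0,0,0,0,0,0,0,0,0,0,0,0,0,0,0,0,0,0,0], "gripper": 10, "squeeze": 25}}

```text
clock: 11.55
ee_pos: [0.4925, 0.2778, 0.2051]
tcp_rot: [-0.0, 1.0, 0.0, 0.0]
ft_force: [-0.4, -1.1, 3.2]
opening: 0.0347
grasp_force: 25.0
```

{"fn": "apply_moves", "kwargs": {"rows": [0,0,0,0,0,0,0,0,-20,0,0,0,0,0,-40,0,0,0,0,0,-40,0,0,0,0,0,-40,0,0,0]}}

```text
clock: 12.05
ee_pos: [0.4921, 0.2776, 0.3458]
tcp_rot: [0.0, 1.0, 0.0, -0.001]
ft_force: [0.8, 0.1, -0.6]
opening: 0.0348
grasp_force: 25.0
```

{"fn": "apply_moves", "kwargs": {"rows": [-12,39,0,0,0,0,-12,39,0,0,0,0,-12,39,0,0,0,0,-12,39,0,0,0,0,-12,39,0,0,0,0]}}

```text
clock: 12.55
ee_pos: [0.4315, 0.0815, 0.3446]
tcp_rot: [0.0, 1.0, 0.0, -0.0]
ft_force: [0.6, -0.1, -0.6]
opening: 0.0346
grasp_force: 25.0
```

{"fn": "apply_moves", "kwargs": {"rows": [-12,39,0,0,0,0,-3,48,0,0,0,0,-3,48,0,0,0,0,-3,48,0,0,0,0,-3,48,0,0,0,0]}}

```text
clock: 13.05
ee_pos: [0.4078, -0.15, 0.3448]
tcp_rot: [-0.0, 1.0, 0.0, 0.0]
ft_force: [0.6, -0.3, -0.1]
opening: 0.0348
grasp_force: 25.0
```

{"fn": "apply_moves", "kwargs": {"rows": [15,38,13,0,0,0,15,38,13,0,0,0,15,38,13,0,0,0,0,2,0,0,0,0,0,0,0,0,0,0]}}

```text
clock: 13.55
ee_pos: [0.4532, -0.2648, 0.3049]
tcp_rot: [-0.001, 1.0, -0.001, -0.001]
ft_force: [-0.1, 0.9, -0.3]
opening: 0.0344
grasp_force: 25.0
```

{"fn": "apply_moves", "kwargs": {"rows": [0,0,30,0,0,0,0,0,30,0,0,0,0,0,20,0,0,0,0,0,0,0,0,0,0,0,0,0,0,0]}}

```text
clock: 14.05
ee_pos: [0.4532, -0.2631, 0.2262]
tcp_rot: [-0.0, 1.0, 0.0, -0.0]
ft_force: [0.7, -0.8, -0.5]
opening: 0.0346
grasp_force: 25.0
```

{"fn": "apply_moves", "kwargs": {"rows": [0,0,10,0,0,0,0,0,6,0,0,0,0,0,2,0,0,0,0,0,0,0,0,0,0,0,0,0,0,0]}}

```text
clock: 14.55
ee_pos: [0.4538, -0.2643, 0.209]
tcp_rot: [0.0, 1.0, 0.0, 0.001]
ft_force: [-1.4, 1.7, 12.6]
opening: 0.0343
grasp_force: 25.0
```

{"fn": "apply_moves", "kwargs": {"rows": [0,0,0,0,0,0,0,0,0,0,0,0,0,0,0,0,0,0,0,0,-40,0,0,0,0,0,-48,0,0,0], "gripper": 72}}

```text
clock: 15.05
ee_pos: [0.4525, -0.2637, 0.2945]
tcp_rot: [-0.002, 1.0, -0.0, -0.002]
ft_force: [1.6, -1.5, 0.6]
opening: 0.0701
grasp_force: 0.0
```

{"fn": "apply_moves", "kwargs": {"rows": [0,0,-48,0,0,0,-15,-38,0,0,0,0,-15,-38,0,0,0,0,-15,-38,0,0,0,0,3,-48,0,0,0,0]}}

```text
clock: 15.55
ee_pos: [0.4094, -0.1013, 0.3435]
tcp_rot: [-0.0, 1.0, -0.001, -0.001]
ft_force: [2.0, 0.4, 0.4]
opening: 0.0721
grasp_force: 0.0
```

{"fn": "apply_moves", "kwargs": {"rows": [3,-48,0,0,0,0,3,-48,0,0,0,0,3,-48,0,0,0,0,10,-45,0,0,0,0,10,-45,0,0,0,0]}}

```text
clock: 16.05
ee_pos: [0.4401, 0.1337, 0.3437]
tcp_rot: [0.0, 1.0, 0.0, 0.0]
ft_force: [1.6, -0.1, 0.9]
opening: 0.0724
grasp_force: 0.0
```

{"fn": "apply_moves", "kwargs": {"rows": [35,-17,13,0,0,0,35,-17,13,0,0,0,35,-17,13,0,0,0,35,-17,13,0,0,0,0,0,0,0,0,0]}}

```text
clock: 16.55
ee_pos: [0.584, 0.2014, 0.2895]
tcp_rot: [-0.0, 1.0, 0.0, 0.001]
ft_force: [-0.1, 0.3, -0.1]
opening: 0.0719
grasp_force: 0.0
```

{"fn": "apply_moves", "kwargs": {"rows": [0,0,0,0,0,0]}}

```text
clock: 16.65
ee_pos: [0.5803, 0.1998, 0.2906]
tcp_rot: [0.0, 1.0, 0.0, -0.001]
ft_force: [-1.5, -0.5, 0.4]
opening: 0.072
grasp_force: 0.0
```

{"fn": "apply_moves", "kwargs": {"rows": [0,0,40,0,0,0,0,0,30,0,0,0,0,0,21,0,0,0,0,0,0,0,0,0,0,0,0,0,0,0]}}

```text
clock: 17.15
ee_pos: [0.5797, 0.1993, 0.2014]
tcp_rot: [0.0, 1.0, -0.0, -0.0]
ft_force: [-0.4, -0.6, 0.3]
opening: 0.0721
grasp_force: 0.0
```

{"fn": "apply_moves", "kwargs": {"rows": [0,0,0,0,0,0,0,0,0,0,0,0,0,0,0,0,0,0,0,0,0,0,0,0,0,0,0,0,0,0], "gripper": 10}}

```text
clock: 17.65
ee_pos: [0.5808, 0.1998, 0.2016]
tcp_rot: [-0.0, 1.0, 0.0, 0.001]
ft_force: [-0.8, -0.3, 7.2]
opening: 0.0453
grasp_force: 25.0
```

{"fn": "apply_moves", "kwargs": {"rows": [0,0,0,0,0,0,0,0,-20,0,0,0,0,0,-40,0,0,0,0,0,-40,0,0,0,0,0,-40,0,0,0]}}

```text
clock: 18.15
ee_pos: [0.5801, 0.1997, 0.3418]
tcp_rot: [0.0, 1.0, -0.0, -0.001]
ft_force: [0.7, -0.1, -0.5]
opening: 0.0453
grasp_force: 25.0
```

{"fn": "apply_moves", "kwargs": {"rows": [-35,17,0,0,0,0,-35,17,0,0,0,0,-35,17,0,0,0,0,-35,17,0,0,0,0,-10,45,0,0,0,0]}}

```text
clock: 18.65
ee_pos: [0.4265, 0.0878, 0.3402]
tcp_rot: [-0.001, 1.0, 0.002, -0.002]
ft_force: [2.0, -1.0, 0.3]
opening: 0.0454
grasp_force: 25.0
```

{"fn": "apply_moves", "kwargs": {"rows": [-10,45,0,0,0,0,-3,48,0,0,0,0,-3,48,0,0,0,0,-3,48,0,0,0,0,-3,48,0,0,0,0]}}

```text
clock: 19.15
ee_pos: [0.4078, -0.1521, 0.3409]
tcp_rot: [0.0, 1.0, -0.0, 0.0]
ft_force: [0.7, 0.5, -1.1]
opening: 0.0454
grasp_force: 25.0
```

{"fn": "apply_moves", "kwargs": {"rows": [11,42,0,0,0,0,11,42,0,0,0,0,11,42,0,0,0,0,11,42,10,0,0,0,11,41,15,0,0,0]}}

```text
clock: 19.65
ee_pos: [0.4639, -0.3615, 0.3161]
tcp_rot: [0.001, 1.0, -0.0, 0.001]
ft_force: [1.4, -0.5, -0.0]
opening: 0.0451
grasp_force: 25.0
```

{"fn": "apply_moves", "kwargs": {"rows": [11,41,15,0,0,0,0,0,0,0,0,0,0,0,0,0,0,0]}}

```text
clock: 19.95
ee_pos: [0.4741, -0.4007, 0.2996]
tcp_rot: [-0.001, 1.0, -0.001, -0.001]
ft_force: [-0.7, 0.5, -0.1]
opening: 0.0454
grasp_force: 25.0
```

{"fn": "apply_moves", "kwargs": {"rows": [0,0,40,0,0,0,0,0,30,0,0,0,0,0,18,0,0,0,0,0,0,0,0,0,0,0,6,0,0,0]}}

```text
clock: 20.45
ee_pos: [0.4748, -0.3996, 0.2079]
tcp_rot: [0.0, 1.0, 0.0, 0.0]
ft_force: [0.1, -0.7, 0.5]
opening: 0.0452
grasp_force: 25.0
```

{"fn": "apply_moves", "kwargs": {"rows": [0,0,4,0,0,0,0,0,0,0,0,0,0,0,0,0,0,0]}}

```text
clock: 20.75
ee_pos: [0.4747, -0.4004, 0.2035]
tcp_rot: [0.0, 1.0, 0.0, 0.0]
ft_force: [1.1, 0.2, -0.7]
opening: 0.0452
grasp_force: 25.0
```

{"fn": "apply_moves", "kwargs": {"rows": [0,0,2,0,0,0,0,0,0,0,0,0]}}

```text
clock: 20.95
ee_pos: [0.4747, -0.4003, 0.2029]
tcp_rot: [0.0, 1.0, 0.0, 0.001]
ft_force: [-2.1, 3.2, 14.6]
opening: 0.0457
grasp_force: 25.0
```

{"fn": "apply_moves", "kwargs": {"rows": [0,0,0,0,0,0,0,0,0,0,0,0,0,0,0,0,0,0,0,0,-40,0,0,0,0,0,-48,0,0,0], "gripper": 72}}

```text
clock: 21.45
ee_pos: [0.4735, -0.3995, 0.287]
tcp_rot: [-0.002, 1.0, -0.0, -0.002]
ft_force: [0.4, -0.0, -0.4]
opening: 0.072
grasp_force: 0.0
```

{"fn": "apply_moves", "kwargs": {"rows": [0,0,-48,0,0,0,-11,-42,0,0,0,0,-11,-42,0,0,0,0,-11,-42,0,0,0,0,-11,-42,0,0,0,0]}}

```text
clock: 21.95
ee_pos: [0.4297, -0.2308, 0.3366]
tcp_rot: [-0.0, 1.0, -0.0, 0.0]
ft_force: [1.1, 0.9, 0.2]
opening: 0.0721
grasp_force: 0.0
```

{"fn": "apply_moves", "kwargs": {"rows": [-11,-42,0,0,0,0,-11,-42,0,0,0,0,3,-48,0,0,0,0,3,-48,0,0,0,0,3,-48,0,0,0,0]}}

```text
clock: 22.45
ee_pos: [0.4171, -0.0026, 0.3368]
tcp_rot: [-0.0, 1.0, -0.0, 0.0]
ft_force: [0.4, 0.2, 0.7]
opening: 0.0719
grasp_force: 0.0
```

{"fn": "apply_moves", "kwargs": {"rows": [3,-48,0,0,0,0,12,-39,0,0,0,0,12,-39,0,0,0,0,12,-39,0,0,0,0,12,-39,0,0,0,0]}}

```text
clock: 22.95
ee_pos: [0.4686, 0.2016, 0.3366]
tcp_rot: [0.0, 1.0, 0.0, 0.0]
ft_force: [0.2, -0.9, 0.0]
opening: 0.0721
grasp_force: 0.0
```

{"fn": "apply_moves", "kwargs": {"rows": [12,-39,0,0,0,0,12,-39,0,0,0,0,26,-42,10,0,0,0,26,-42,10,0,0,0,0,0,25,0,0,0]}}

```text
clock: 23.45
ee_pos: [0.5481, 0.3665, 0.2935]
tcp_rot: [-0.003, 1.0, 0.001, 0.004]
ft_force: [-0.7, -0.6, -0.3]
opening: 0.0722
grasp_force: 0.0
```

{"fn": "apply_moves", "kwargs": {"rows": [0,0,0,0,0,0,0,0,0,0,0,0]}}

```text
clock: 23.65
ee_pos: [0.5433, 0.3605, 0.2911]
tcp_rot: [0.001, 1.0, 0.0, -0.001]
ft_force: [0.5, 0.0, 0.5]
opening: 0.072
grasp_force: 0.0
```

{"fn": "apply_moves", "kwargs": {"rows": [1,-4,30,0,0,0,0,0,30,0,0,0,0,0,29,0,0,0,0,0,0,0,0,0,0,0,0,0,0,0]}}

```text
clock: 24.15
ee_pos: [0.5451, 0.3645, 0.2041]
tcp_rot: [-0.0, 1.0, -0.0, 0.0]
ft_force: [-0.3, -0.4, 1.1]
opening: 0.0718
grasp_force: 0.0
```

{"fn": "apply_moves", "kwargs": {"rows": [0,0,0,0,0,0,0,0,0,0,0,0,0,0,0,0,0,0,0,0,0,0,0,0,0,0,0,0,0,0], "gripper": 5}}

```text
clock: 24.65
ee_pos: [0.5451, 0.3651, 0.2033]
tcp_rot: [-0.0, 1.0, 0.0, 0.0]
ft_force: [-0.4, 0.6, 0.0]
opening: 0.0356
grasp_force: 0.0
```

{"fn": "apply_moves", "kwargs": {"rows": [0,0,0,0,0,0,0,0,-20,0,0,0,0,0,-40,0,0,0,0,0,-40,0,0,0,0,0,-40,0,0,0]}}

```text
clock: 25.15
ee_pos: [0.5448, 0.365, 0.3439]
tcp_rot: [0.0, 1.0, 0.0, -0.0]
ft_force: [1.1, 0.1, -0.5]
opening: 0.0241
grasp_force: 25.0
```

The fingers were still closing as the lift began, so I'll check how the capacitor sits.

```bash
python3 - <<'E'
from h import *; import cv2
c=optics.camera("scene"); K,R,t=[np.array(c[k]) for k in("camera_matrix","R","t")]
p=get_obs()["ee_pos"];im=c["color"][:,:,::-1]
def pr(X):
    g=K@(R@X+t);return g[:2]/g[2]
a=pr(p-[0,0,.182]);print(a)
x0,y0=int(a[0])-60,int(a[1])-60
print(x0,y0,[pr(p-[0,0,.182+d]).round(1) for d in(-.02,0,.02,.035)])
cv2.imwrite("pics/s2.png",cv2.resize(im[max(y0,0):y0+120,max(x0,0):x0+140],None,fx=5,fy=5,interpolation=cv2.INTER_CUBIC))
E
```

```text
[243.45999884 252.15243801]
183 192 [array([242.1, 246. ]), array([243.5, 252.2]), array([244.8, 258.1]), array([245.8, 262.5])]
```

View pics/s2.png

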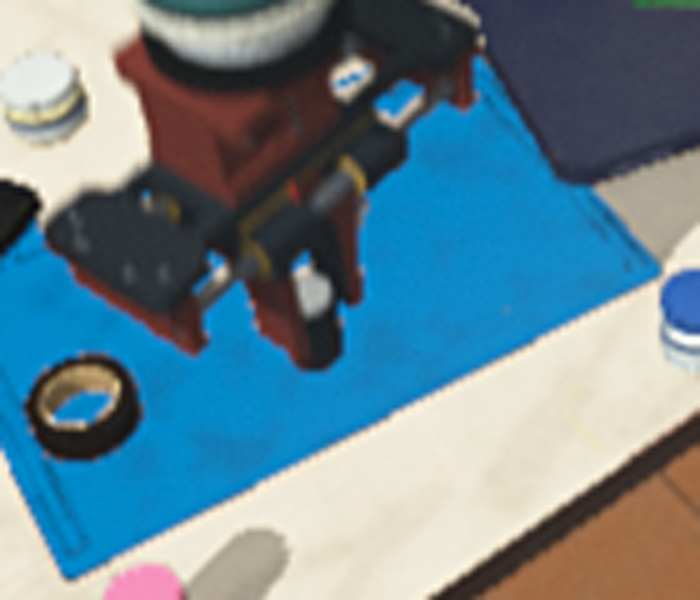

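Upright in the grip, bottom near crop (320,365), so the tips are roughly 25–30 mm above its underside. I'll carry on and set it down by force.

{"fn": "apply_moves", "kwargs": {"rows": [-26,42,0,0,0,0,-26,42,0,0,0,0,-12,39,0,0,0,0,-12,39,0,0,0,0,-12,39,0,0,0,0]}}

```text
clock: 25.7
ee_pos: [0.4561, 0.1628, 0.3428]
tcp_rot: [0.0, 1.0, 0.0, 0.0]
ft_force: [0.8, -0.1, -0.6]
opening: 0.0242
grasp_force: 25.0
```

{"fn": "apply_moves", "kwargs": {"rows": [-12,39,0,0,0,0,-12,39,0,0,0,0,-12,39,0,0,0,0,-3,48,0,0,0,0,-3,48,0,0,0,0]}}

```text
clock: 26.2
ee_pos: [0.4143, -0.0503, 0.3429]
tcp_rot: [0.0, 1.0, 0.0, 0.0]
ft_force: [1.6, -0.3, -0.4]
opening: 0.0242
grasp_force: 25.0
```

{"fn": "apply_moves", "kwargs": {"rows": [-3,48,0,0,0,0,-3,48,0,0,0,0,23,42,0,0,0,0,23,42,0,0,0,0,23,42,0,0,0,0]}}

```text
clock: 26.7
ee_pos: [0.4783, -0.273, 0.3427]
tcp_rot: [-0.0, 1.0, -0.0, 0.0]
ft_force: [1.1, 1.0, 0.2]
opening: 0.0244
grasp_force: 25.0
```

{"fn": "apply_moves", "kwargs": {"rows": [23,42,0,0,0,0,23,42,0,0,0,0,23,42,0,0,0,0,0,0,0,0,0,0,0,0,0,0,0,0]}}

```text
clock: 27.2
ee_pos: [0.547, -0.3976, 0.3417]
tcp_rot: [-0.001, 1.0, -0.001, -0.0]
ft_force: [0.1, 1.1, -0.4]
opening: 0.0242
grasp_force: 25.0
```

Move −y by 5 mm and descend.

{"fn": "apply_moves", "kwargs": {"rows": [1,5,40,0,0,0,0,0,40,0,0,0,0,0,25,0,0,0,0,0,10,0,0,0,0,0,0,0,0,0]}}

```text
clock: 27.7
ee_pos: [0.5472, -0.4004, 0.2266]
tcp_rot: [-0.001, 1.0, 0.0, -0.001]
ft_force: [-0.7, -0.0, -0.5]
opening: 0.0243
grasp_force: 25.0
```

{"fn": "apply_moves", "kwargs": {"rows": [0,0,4,0,0,0,0,0,0,0,0,0,0,0,0,0,0,0]}}

```text
clock: 28.0
ee_pos: [0.5484, -0.4022, 0.2252]
tcp_rot: [0.001, 1.0, 0.0, 0.001]
ft_force: [0.3, -0.3, -0.0]
opening: 0.0246
grasp_force: 25.0
```

{"fn": "apply_moves", "kwargs": {"rows": [0,0,4,0,0,0,0,0,0,0,0,0,0,0,0,0,0,0]}}

```text
clock: 28.3
ee_pos: [0.548, -0.4019, 0.2198]
tcp_rot: [-0.0, 1.0, -0.0, -0.0]
ft_force: [-0.3, 0.0, -0.7]
opening: 0.0243
grasp_force: 25.0
```

{"fn": "apply_moves", "kwargs": {"rows": [0,0,3,0,0,0,0,0,0,0,0,0,0,0,0,0,0,0]}}

```text
clock: 28.6
ee_pos: [0.548, -0.4019, 0.2166]
tcp_rot: [-0.0, 1.0, -0.0, -0.0]
ft_force: [-0.1, -0.3, -0.4]
opening: 0.0245
grasp_force: 25.0
```

{"fn": "apply_moves", "kwargs": {"rows": [0,0,3,0,0,0,0,0,0,0,0,0,0,0,0,0,0,0]}}

```text
clock: 28.9
ee_pos: [0.548, -0.4019, 0.2136]
tcp_rot: [-0.0, 1.0, -0.0, -0.0]
ft_force: [0.2, -0.3, -0.2]
opening: 0.0249
grasp_force: 25.0
```

{"fn": "apply_moves", "kwargs": {"rows": [0,0,2,0,0,0,0,0,0,0,0,0,0,0,0,0,0,0]}}

```text
clock: 29.2
ee_pos: [0.548, -0.4019, 0.2117]
tcp_rot: [-0.0, 1.0, -0.0, -0.0]
ft_force: [-0.1, -0.2, 0.3]
opening: 0.0244
grasp_force: 25.0
```

{"fn": "apply_moves", "kwargs": {"rows": [0,0,2,0,0,0,0,0,0,0,0,0,0,0,0,0,0,0]}}

```text
clock: 29.5
ee_pos: [0.5482, -0.402, 0.2104]
tcp_rot: [0.0, 1.0, -0.0, 0.0]
ft_force: [-0.2, 1.7, 6.1]
opening: 0.0245
grasp_force: 25.0
```

{"fn": "apply_moves", "kwargs": {"rows": [0,0,2,0,0,0,0,0,0,0,0,0,0,0,0,0,0,0]}}

```text
clock: 29.8
ee_pos: [0.5483, -0.402, 0.2103]
tcp_rot: [0.0, 1.0, 0.0, 0.001]
ft_force: [-2.9, 4.7, 19.0]
opening: 0.0241
grasp_force: 25.0
```

{"fn": "apply_moves", "kwargs": {"rows": [0,0,-1,0,0,0,0,0,0,0,0,0,0,0,0,0,0,0,0,0,0,0,0,0,0,0,-40,0,0,0], "gripper": 70}}

```text
clock: 30.3
ee_pos: [0.5459, -0.4002, 0.2433]
tcp_rot: [-0.004, 1.0, -0.0, -0.004]
ft_force: [-0.9, 0.6, -0.0]
opening: 0.0608
grasp_force: 0.0
```

{"fn": "apply_moves", "kwargs": {"rows": [0,0,-48,0,0,0,0,0,-48,0,0,0,-25,-40,0,0,0,0,-40,-20,0,0,0,0,0,0,0,0,0,0]}}

```text
clock: 30.8
ee_pos: [0.4778, -0.3375, 0.3433]
tcp_rot: [-0.003, 1.0, 0.0, -0.004]
ft_force: [0.3, 0.2, -0.5]
opening: 0.0703
grasp_force: 0.0
```

```bash
sleep 1; python3 - <<'E'
from h import *; import cv2
c=optics.camera("wrist"); cv2.imwrite("pics/w3.png",c["color"][:,:,::-1])
c=optics.camera("top"); cv2.imwrite("pics/t3.png",cv2.resize(c["color"][150:260,170:480,::-1],None,fx=2.58,fy=2.58,interpolation=cv2.INTER_CUBIC))
cv2.imwrite("pics/t4.png",cv2.resize(c["color"][165:260,385:480,::-1],None,fx=6,fy=6,interpolation=cv2.INTER_CUBIC))
E
```

```text
(no output)
```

View pics/w3.png

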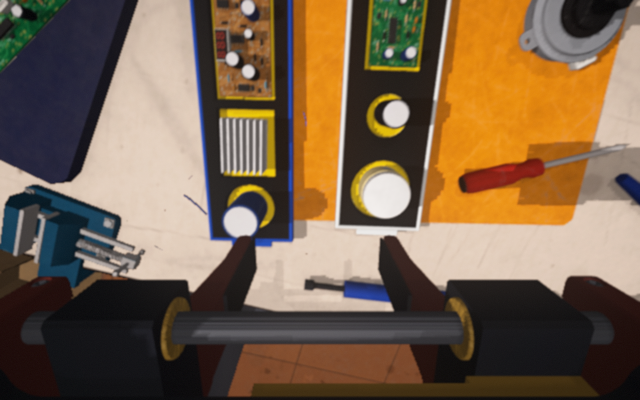

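View pics/t3.png

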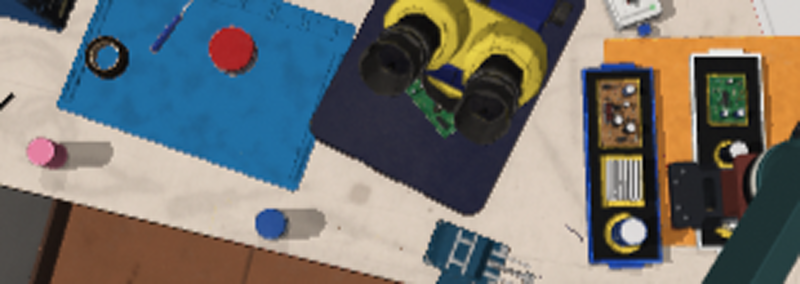

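Wrist view: all four parts are seated in their recesses: blue cap top (240,221), flux (386,194), black (396,114), sink (245,146). The pot and tin are unmoved. I'll check the offsets numerically.

```bash
python3 - <<'E'
from h import *
c=optics.camera("wrist")
for n,uv,z in(("blue",(240,221),.053),("flux",(386,194),.039),("black",(396,114),.044),("sink",(245,146),.032)): print(n,ray(c,uv,z)[:2].round(4))
# tray edge midpoints at top height: brown L/R at row 180, green L/R at row 180
for n,a,b in(("brown",(204,180),(292.5,180)),("green",(343,180),(426,180))):
    print(n,(ray(c,a,.011)[:2]).round(4),(ray(c,b,.011)[:2]).round(4))
print(ray(c,(249,241),.011),ray(c,(378,228),.011), get_obs()["ft_force"])
E
```

```text
blue [ 0.4616 -0.2701]
flux [ 0.4837 -0.4067]
black [ 0.5566 -0.4097]
sink [ 0.528  -0.2744]
brown [ 0.4911 -0.2252] [ 0.4911 -0.3161]
green [ 0.4911 -0.368 ] [ 0.491  -0.4532]
[ 0.42327355 -0.26719506  0.011     ] [ 0.43836422 -0.40686308  0.011     ] [-0.01875178 -0.0878092  -0.54888522]
```

```bash
python3 - <<'E'
import cv2
w=cv2.imread("pics/w3.png")
cv2.imwrite("pics/w3c.png",cv2.resize(w[80:255,185:450],None,fx=3,fy=3,interpolation=cv2.INTER_CUBIC))
E
```

```text
(no output)
```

View pics/w3c.png

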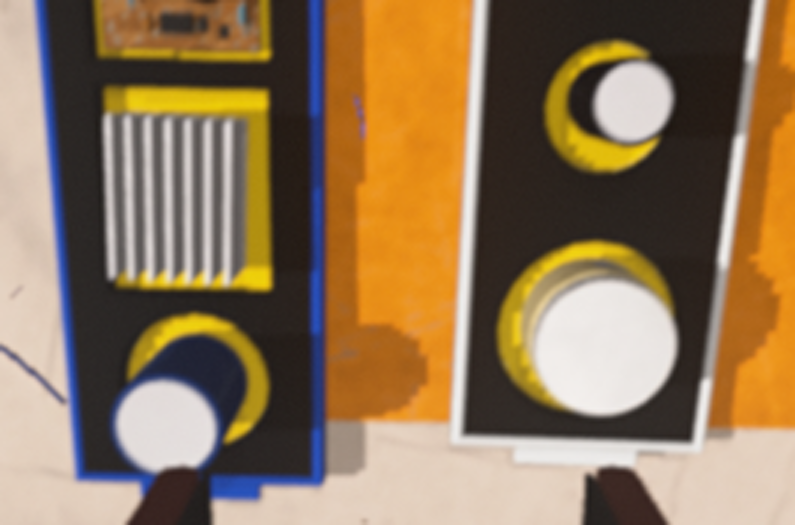

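All four centres are within about 4 mm of their recess centres (relative to the tray outlines in the same picture), and the gripper is clear. Handing in.

```bash
python3 -c "
from bench import ticket
print(ticket.sign_off())"
```

```text
the job is handed in; nothing more can be done
None
```

I put all four parts in their recesses, let go and handed the job in; my last measurement had each within about 4 mm of its recess centre, the pot and tin looked unmoved, and the hand-in gave no verdict.

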